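Sweep the plate, find the full case

ROBOT

A 6-joint arm with a two-finger parallel gripper is mounted at the origin on a cart in front of the work surface, level with it; the furniture and walls round the work are solid. World frame = base frame: x ahead of the robot, y to its left, z up, the work surface at z = 0. Lengths are in mm, angles in rad, forces in N, time in s.
With the tool pointing down it reaches from about 350 to 875 mm from the base axis. Payload 4.2 kg.
Tool frame: the origin (TCP) lies between the finger pads; the fingertips stand 14 mm ahead of it and the grasp point (between the pads) lies 5 mm behind it; z points along the fingers, y is the line along which they close (so a half turn about z gives the same grasp; the last joint's range is limited). The gripper opens to 85 mm and grips with 20 to 120 N. Pads are 22 mm wide; open, the fingers measure 114 mm over their backs; the gripper's body (76 mm by 85 mm) begins 54 mm behind the grasp point. The pads swing forward as they close: fully open they stand 13 mm farther back than shut.
Start: joints at [-1.016, 0.385, 0.008, 0, -1.194, -0.259], TCP at [182.207, -597.829, 245.312] pointing down, gripper open.
Joint ranges: [-3.14, 3.14], [-1.21, 2.06], [-1.07, 1.41], [-3.16, 2.05], [-2.99, -0.16], [-3.1, 3.1]. Speed limits (rad/s): [2.79, 2.79, 3.14, 3.14, 3.14, 3.14].

INTERFACE

Orientations are given as a unit quaternion [x, y, z, w].
In Python, from bench import * gives the robot as it stands.
- The arm moves only by the tool carry_out, never from a script. Its argument "motion" is a list of rows, each a list of 7 numbers: the turn, a rotation vector about the tool's x, y, z in rad, then the shift along the tool's x, y, z in mm, then the opening, from -1 (shut) to 1 (fully open), so that 0 is half open. A call has 1 to 5 rows; each row is the pose to reach, as a shift and turn from the pose commanded when the call began, along the tool's axes at that moment; what a row does not reach only later rows make up. A row lasts 1/8 s, in which the tool goes at most 62.5 mm and 10.7 degrees, less where a joint would pass 70% of its speed; a pose out of reach is approached as far as the arm can. A call with a gripper value outside its range is refused whole. The fingers move at their own pace and stop on an object; the grip force is fixed at half the most. Time passes only in rows, so rows that repeat a pose let the fingers close. It gives the time, the measured TCP pose, the force, the opening and the grip force at its end, in the units of the state.
- read_state(): the state, without advancing time (a new reading comes with each control period).
- get_image(name): name is "scene" or "top" or "wrist"; returns a dict with "color" (400x640x3 uint8, blue, green, red), "mtx" (3x3 intrinsics, pixels), "position" and "orientation" of the camera in the world. Camera axes: x right, y down, z forward; pixel columns grow to the right and rows downward; lengths in mm; the calibration is good to about 2 mm. A picture is of the moment at which its call begins. There is no depth.
- job_done(): hands the job in; it is judged then, once.
The state is a dict: "clock": time; "joints": joint angles; "joint_vel": joint speeds; "joint_efforts": joint torques, N m; "position": TCP position; "ee_rot": TCP orientation; "contact_force": force on the tool from outside, world axes, zero at the start; "wrist_torque": the same for the moment, N m; "gripper_width": finger opening in mm; "grasp_force": force on a finger pad.
Only numpy, scipy, OpenCV 4.12 (cv2) and the standard library are available. Lean on these libraries where they do the work, as an engineer would, in place of code of your own. Each camera call takes 0.05 s, during which the arm holds its last target. There are 200 camera calls.

TASK

Pull the scraper out of its upright holder, sweep every brass offcut off the steel plate with it (not with the fingers), and stand it back in the holder. One of the identical closed cases is full and the others are empty: lift each to feel its weight, set the heavy one upright on the swept plate, and stand all the empty ones upright on the black rubber mat. Leave the bottle and the tin alone.

Things in the scene. Friction and masses are not known exactly. Their poses are not given: they have to be found in the camera images.
- scraper_handle (a point): hand scraper standing upright in the holder: orange block blade 110 x 22 x 34 mm high (long along its x, underside flat) with an upright wooden handle 28 mm (x) by 18 mm (y) rising from 34 to 120 mm above the underside; 0.16 kg. The point is on the handle's axis, 85 mm above the scraper's underside; z up along the handle
- holder: green fixed holder, an upright slot open at the top: inside 122 mm (its x) x 34 mm (its y), walls 5 mm thick and 40 mm high, inner floor 5 mm above the table; base flange 150 x 60 x 4 mm. Origin at the centre of its underside. The scraper stands in it, long side along the holder's x
- plate: fixed steel plate 120 mm (its x) x 200 mm (its y), top 16 mm above the table, no rim, strewn with brass offcuts. Origin at the centre of its underside
- mat: fixed flat black rubber mat 130 mm (its x) x 300 mm (its y) x 3 mm, the place for empty cases. Origin at the centre of its underside
- case_1_center (a point): closed case, identical in looks to the others: blue with grey lid, steel latch and black carrying handle; box 80 mm (its x) x 48 mm (its y) x 46 mm high, lid fixed shut; over the lid a handle bar 60 mm long (its x), 16 mm thick (its y), from 62 to 82 mm above the underside, on two posts, open below. Empty it weighs about 0.14 kg; the one full case weighs 0.5 to 0.65 kg. The point is the case's centre, 41 mm above its underside; z up
- case_2_center (a point): closed case, identical in looks to the others: blue with grey lid, steel latch and black carrying handle; box 80 mm (its x) x 48 mm (its y) x 46 mm high, lid fixed shut; over the lid a handle bar 60 mm long (its x), 16 mm thick (its y), from 62 to 82 mm above the underside, on two posts, open below. Empty it weighs about 0.14 kg; the one full case weighs 0.5 to 0.65 kg. The point is the case's centre, 41 mm above its underside; z up
- case_3_center (a point): closed case, identical in looks to the others: blue with grey lid, steel latch and black carrying handle; box 80 mm (its x) x 48 mm (its y) x 46 mm high, lid fixed shut; over the lid a handle bar 60 mm long (its x), 16 mm thick (its y), from 62 to 82 mm above the underside, on two posts, open below. Empty it weighs about 0.14 kg; the one full case weighs 0.5 to 0.65 kg. The point is the case's centre, 41 mm above its underside; z up
- case_4_center (a point): closed case, identical in looks to the others: blue with grey lid, steel latch and black carrying handle; box 80 mm (its x) x 48 mm (its y) x 46 mm high, lid fixed shut; over the lid a handle bar 60 mm long (its x), 16 mm thick (its y), from 62 to 82 mm above the underside, on two posts, open below. Empty it weighs about 0.14 kg; the one full case weighs 0.5 to 0.65 kg. The point is the case's centre, 41 mm above its underside; z up (not always present)
- case_5_center (a point): closed case, identical in looks to the others: blue with grey lid, steel latch and black carrying handle; box 80 mm (its x) x 48 mm (its y) x 46 mm high, lid fixed shut; over the lid a handle bar 60 mm long (its x), 16 mm thick (its y), from 62 to 82 mm above the underside, on two posts, open below. Empty it weighs about 0.14 kg; the one full case weighs 0.5 to 0.65 kg. The point is the case's centre, 41 mm above its underside; z up (not always present)
- offcut_1_center (a point): brass offcut 24 x 14 x 10 mm high, 12 g, lying loose on the plate (not always present). The point is its centre
- offcut_2_center (a point): brass offcut 20 x 16 x 10 mm high, 12 g, lying loose on the plate (not always present). The point is its centre
- offcut_3_center (a point): brass offcut 26 x 13 x 10 mm high, 12 g, lying loose on the plate (not always present). The point is its centre
- offcut_4_center (a point): brass offcut 18 x 18 x 10 mm high, 12 g, lying loose on the plate (not always present). The point is its centre
- oil_bottle: bystander: small amber oil bottle, 28 mm across, 93 mm tall, standing on the table. Origin at the centre of its underside
- paste_tin: bystander: round tin 56 mm across, 22 mm high, standing on the table. Origin at the centre of its underside

How it is judged (in metres and radians):
On the way, in this order (a step that is already met when the one before it is completed fails the run):
1. the scraper is pulled up clear of its holder (z of scraper_handle in the frame of holder above 0.127 m and contact force between the fingers and scraper above 0.5 N), for 0.1 s.
2. all offcuts are off the plate while the scraper is still in hand (height (world z) of each of offcut_1_center, offcut_2_center, offcut_3_center, offcut_4_center below 0.015 m and contact force between the fingers and scraper above 0.5 N), for 0.1 s.
3. the full case stands on the swept plate, released (height (world z) of each of offcut_1_center, offcut_2_center, offcut_3_center, offcut_4_center below 0.015 m and ((x of case_1_center in the frame of plate between -0.05 and 0.05 m and y of case_1_center in the frame of plate between -0.09 and 0.09 m and angle between case_1_center's own z axis and vertical below 0.1 rad and contact force between case_1 and plate above 3 N and contact force between the fingers and case_1 below 0.1 N and linear speed of case_1 below 0.02 m/s) or (x of case_2_center in the frame of plate between -0.05 and 0.05 m and y of case_2_center in the frame of plate between -0.09 and 0.09 m and angle between case_2_center's own z axis and vertical below 0.1 rad and contact force between case_2 and plate above 3 N and contact force between the fingers and case_2 below 0.1 N and linear speed of case_2 below 0.02 m/s) or (x of case_3_center in the frame of plate between -0.05 and 0.05 m and y of case_3_center in the frame of plate between -0.09 and 0.09 m and angle between case_3_center's own z axis and vertical below 0.1 rad and contact force between case_3 and plate above 3 N and contact force between the fingers and case_3 below 0.1 N and linear speed of case_3 below 0.02 m/s))), for 0.3 s.
At the end, for the whole second after the job is handed in: Offcuts off the plate (centres under 15 mm high); scraper upright in its holder; the full case upright on the plate, centre 10 mm or more inside its edges; each empty case upright (6 degrees) on the mat, centre 5 mm or more inside its edges; all at rest and released (all of step 3 and x of scraper_handle in the frame of holder between -0.015 and 0.015 m and y of scraper_handle in the frame of holder between -0.012 and 0.012 m and z of scraper_handle in the frame of holder below 0.097 m and angle between scraper_handle's own z axis and vertical below 0.1 rad and ((x of case_1_center in the frame of plate between -0.05 and 0.05 m and y of case_1_center in the frame of plate between -0.09 and 0.09 m and angle between case_1_center's own z axis and vertical below 0.1 rad and contact force between case_1 and plate above 3 N and contact force between the fingers and case_1 below 0.1 N and linear speed of case_1 below 0.02 m/s) or (x of case_1_center in the frame of mat between -0.06 and 0.06 m and y of case_1_center in the frame of mat between -0.145 and 0.145 m and angle between case_1_center's own z axis and vertical below 0.1 rad and height (world z) of case_1_center below 0.052 m and contact force between case_1 and mat between 0.4 and 2.6 N and linear speed of case_1 below 0.02 m/s)) and ((x of case_2_center in the frame of plate between -0.05 and 0.05 m and y of case_2_center in the frame of plate between -0.09 and 0.09 m and angle between case_2_center's own z axis and vertical below 0.1 rad and contact force between case_2 and plate above 3 N and contact force between the fingers and case_2 below 0.1 N and linear speed of case_2 below 0.02 m/s) or (x of case_2_center in the frame of mat between -0.06 and 0.06 m and y of case_2_center in the frame of mat between -0.145 and 0.145 m and angle between case_2_center's own z axis and vertical below 0.1 rad and height (world z) of case_2_center below 0.052 m and contact force between case_2 and mat between 0.4 and 2.6 N and linear speed of case_2 below 0.02 m/s)) and ((x of case_3_center in the frame of plate between -0.05 and 0.05 m and y of case_3_center in the frame of plate between -0.09 and 0.09 m and angle between case_3_center's own z axis and vertical below 0.1 rad and contact force between case_3 and plate above 3 N and contact force between the fingers and case_3 below 0.1 N and linear speed of case_3 below 0.02 m/s) or (x of case_3_center in the frame of mat between -0.06 and 0.06 m and y of case_3_center in the frame of mat between -0.145 and 0.145 m and angle between case_3_center's own z axis and vertical below 0.1 rad and height (world z) of case_3_center below 0.052 m and contact force between case_3 and mat between 0.4 and 2.6 N and linear speed of case_3 below 0.02 m/s)) and ((x of case_4_center in the frame of plate between -0.05 and 0.05 m and y of case_4_center in the frame of plate between -0.09 and 0.09 m and angle between case_4_center's own z axis and vertical below 0.1 rad and contact force between case_4 and plate above 3 N and contact force between the fingers and case_4 below 0.1 N and linear speed of case_4 below 0.02 m/s) or (x of case_4_center in the frame of mat between -0.06 and 0.06 m and y of case_4_center in the frame of mat between -0.145 and 0.145 m and angle between case_4_center's own z axis and vertical below 0.1 rad and height (world z) of case_4_center below 0.052 m and contact force between case_4 and mat between 0.4 and 2.6 N and linear speed of case_4 below 0.02 m/s)) and ((x of case_5_center in the frame of plate between -0.05 and 0.05 m and y of case_5_center in the frame of plate between -0.09 and 0.09 m and angle between case_5_center's own z axis and vertical below 0.1 rad and contact force between case_5 and plate above 3 N and contact force between the fingers and case_5 below 0.1 N and linear speed of case_5 below 0.02 m/s) or (x of case_5_center in the frame of mat between -0.06 and 0.06 m and y of case_5_center in the frame of mat between -0.145 and 0.145 m and angle between case_5_center's own z axis and vertical below 0.1 rad and height (world z) of case_5_center below 0.052 m and contact force between case_5 and mat between 0.4 and 2.6 N and linear speed of case_5 below 0.02 m/s))); the robot touches nothing.
It fails at once if an offcut is pushed or picked with the fingers (contact force between the fingers and offcut_1 above 1 N or contact force between the fingers and offcut_2 above 1 N or contact force between the fingers and offcut_3 above 1 N or contact force between the fingers and offcut_4 above 1 N).
It fails at once if the bottle or the tin is disturbed (moved over 3 cm) (distance of any of oil_bottle, paste_tin from where it was at the start of the episode above 0.03 m).
Of pack_1, pack_2, pack_3 only 1 to 1 are there at a start; the rules pass over those that are not, and their reading is None.
Of offcut_1, offcut_2, offcut_3, offcut_4 only 2 to 4 are there at a start; the rules pass over those that are not, and their reading is None.
Of case_4, case_5 only 1 to 2 are there at a start; the rules pass over those that are not, and their reading is None.
At some moment in a run one of case_1, case_2, case_3 may be knocked a few centimetres aside while the robot is not near it.
It also fails if it takes over 208 s, if anything falls off the work surface, if the arm or the gripper's body presses on something with over 40 N, if the wrist force passes 120 N, or if a joint passes its speed limit or range.

## Working session

There is one attempt and no reset: what is moved stays moved. The work goes in short steps, Python scripts to look and compute and a tool call to move; the robot and the scene stay as the last step left them, time stands still between calls to the robot, and variables do not carry over. Pictures are saved under pics/ and viewed, at most 14 in all, crops included, and the job is handed in when it is done.

Besides the shell and the picture viewer there is one more tool, called after "Emit:" by a JSON object that holds its "op" and its "data". carry_out: Moves the arm, as the interface text tells. Its arguments: {"type":"object","properties":{"motion":{"type":"array"}},"required":["motion"]}

```bash
ls; mkdir -p pics
python3 - <<'E'
from bench import *
import cv2
s=read_state();print(s)
for n in("top","scene"):
    d=get_image(n);cv2.imwrite(f"pics/{n}0.png",d["color"]);print(n,d["mtx"],d["position"],d["orientation"])
E
```

```text
pics
{'clock': 0.0, 'joints': array([-1.01641189e+00,  3.85573128e-01,  6.61044499e-03, -5.17191599e-04,
       -1.19399346e+00, -2.58597316e-01]), 'joint_vel': array([ 0.00073625,  0.00029242,  0.00132685, -0.00138767, -0.00150956,
        0.00196103]), 'joint_efforts': array([ 7.41042750e-04, -3.92294312e+01,  1.88399112e+01,  4.18602079e+00,
       -4.61199641e-03,  8.44045644e-06]), 'position': array([ 182.04089548, -597.31617259,  244.20282684]), 'ee_rot': array([-1.47260558e-01,  9.89097116e-01,  1.08694193e-03, -2.06216929e-04]), 'contact_force': array([-0.08620981,  0.3897516 , -0.33854705]), 'wrist_torque': array([ 0.01170661, -0.02172762,  0.00482042]), 'grasp_force': 0.0, 'gripper_width': 85.04269208748387}
top [[362.56589881   0.         318.02805568]
 [  0.         362.56589881 198.74404519]
 [  0.           0.           1.        ]] [ 480.95136507   85.39483135 1007.78829347] [ 0.71269717 -0.69951339  0.0353893  -0.03861813]
scene [[512.25043846   0.         316.2008445 ]
 [  0.         512.25043846 201.12872695]
 [  0.           0.           1.        ]] [-193.15612235  852.99593473  691.62845634] [-0.32210711  0.80436124 -0.45786567  0.19902018]
```

View pics/top0.png

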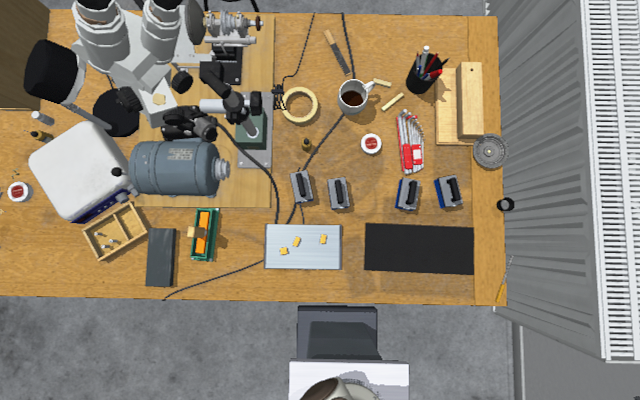

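View pics/scene0.png

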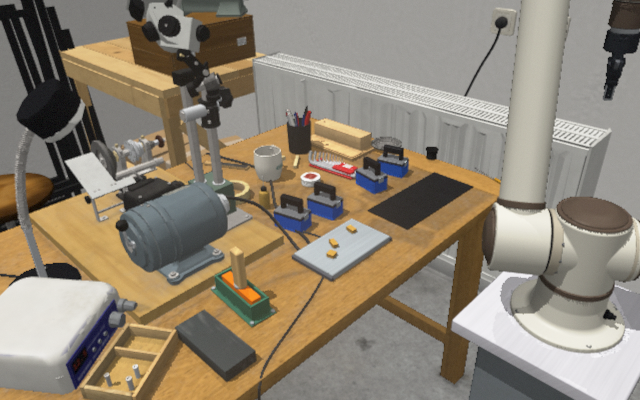

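The top view shows the holder at (204,234), the plate at (303,246) with 3 offcuts, the mat at (419,248), and four cases at (302,187), (339,193), (407,193) and (451,192). The amber bottle is at (306,145) and the tin at (371,143). Next I'll measure by colour.

```bash
cat > h.py <<'E'
from bench import *
import cv2, numpy as np
from scipy.spatial.transform import Rotation as R
def ray(d,uv,z):
    "world points (mm) of pixels at height z"
    uv=np.atleast_2d(uv).astype(float); k=np.linalg.inv(d["mtx"])
    r=R.from_quat(d["orientation"]).apply(np.c_[uv,np.ones(len(uv))]@k.T)
    p=np.array(d["position"]); return p+r*((z-p[2])/r[:,2])[:,None]
def proj(d,P):
    c=R.from_quat(d["orientation"]).inv().apply(np.atleast_2d(P)-d["position"])
    q=c@np.array(d["mtx"]).T; return q[:,:2]/q[:,2:]
def rect(d,mask,z,box=None,amin=20):
    "min-area rectangles of blobs in world at height z: cx,cy,len,wid,angle of long side(deg)"
    m=mask.astype(np.uint8)
    if box: b=np.zeros_like(m);b[box[1]:box[3],box[0]:box[2]]=1;m&=b
    n,l,st,_=cv2.connectedComponentsWithStats(m);out=[]
    for i in range(1,n):
        if st[i,4]<amin: continue
        v,u=np.nonzero(l==i); w=ray(d,np.c_[u,v],z)[:,:2].astype(np.float32)
        (cx,cy),(a,b),t=cv2.minAreaRect(w)
        if a<b: a,b,t=b,a,t+90
        out.append([round(float(x),1) for x in (cx,cy,a,b,(t+90)%180-90)]+[int(st[i,4])])
    return out
def tool():
    s=read_state(); r=R.from_quat(s["ee_rot"]); return s,np.array(s["position"]),r
E
python3 - <<'E'
from h import *
d=get_image("top");c=d["color"];np.save("top.npy",c)
hsv=cv2.cvtColor(c,cv2.COLOR_BGR2HSV);h,s,v=cv2.split(hsv)
print("orange",rect(d,(h<16)&(s>200)&(v>150),39,(185,200,225,270)))
print("green",rect(d,(h>50)&(h<95)&(s>90),20,(180,200,225,270)))
print("plate",rect(d,(s<80)&(v>140),16,(255,215,350,280),500))
print("offc",rect(d,(s>90)&(h>10)&(h<35),26,(268,228,340,266),8))
print("mat",rect(d,(v<60),3,(355,215,485,285),500))
print("bar",rect(d,(v<60),82,(280,165,470,212),15))
print("blue/grey",rect(d,((h>100)&(h<130)&(s>60))|((s<60)),30,(280,165,470,215),60))
cv2.imwrite("pics/crop1.png",cv2.resize(c[125:275,180:480],None,fx=2.66,fy=2.66,interpolation=cv2.INTER_CUBIC))
E
```

```text
orange []
green [[484.3, 398.2, 142.6, 60.4, -4.4, 624]]
plate [[454.8, 131.3, 200.6, 120.4, -89.9, 3128]]
offc [[476.1, 76.1, 22.9, 13.6, -17.5, 46], [468.1, 147.7, 24.8, 12.0, -20.6, 42], [442.6, 181.5, 17.5, 17.5, -74.3, 45]]
mat [[454.4, -188.1, 296.7, 127.6, 88.6, 5059]]
bar [[613.0, 135.6, 59.3, 13.6, 13.2, 117], [608.7, -256.5, 59.2, 23.0, 11.4, 173], [597.8, 37.4, 60.1, 15.1, 9.5, 131], [598.3, -148.4, 61.7, 19.0, -9.7, 160]]
blue/grey [[608.9, 136.3, 133.0, 60.8, 3.1, 628], [670.9, -168.2, 56.9, 19.7, -64.9, 105], [609.9, -260.5, 84.7, 65.4, 12.4, 716], [600.2, 37.7, 84.7, 52.9, 9.6, 584], [601.2, -150.7, 87.2, 58.2, -10.4, 664]]
```

View pics/crop1.png

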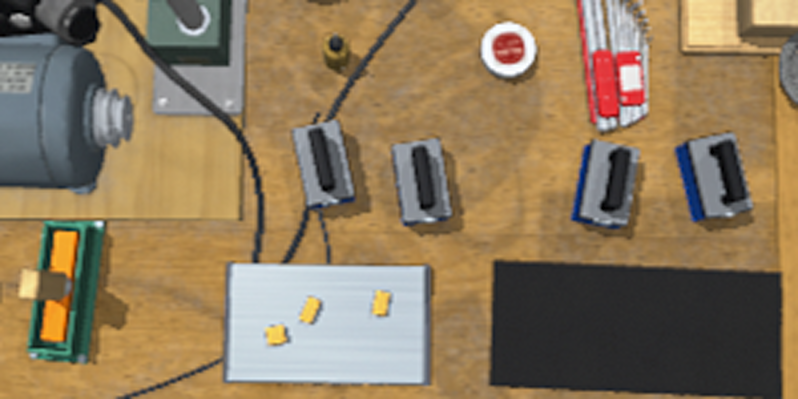

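The crop confirms the layout: holder with the scraper at left, plate with 3 offcuts, four cases and the mat. I'll work out the first transit.

```bash
cat >> h.py <<'E'
def goto(x,y,z,yaw=None,s=None):
    "rotvec(tool) and shift(tool) from the measured pose to a downward pose, yaw=angle of tool y in world (deg)"
    s,p,r=tool(); y0=r.as_matrix()[:2,1]; a0=np.degrees(np.arctan2(y0[1],y0[0]))
    if yaw is None: yaw=a0
    t=np.radians(yaw); Y=np.array([np.cos(t),np.sin(t),0]);Z=np.array([0,0,-1.]);X=np.cross(Y,Z)
    T=R.from_matrix(np.c_[X,Y,Z]); rv=(r.inv()*T).as_rotvec(); sh=r.inv().apply(np.array([x,y,z])-p)
    print("t%.2f pos"%s["clock"],p.round(1),"yaw %.1f"%a0,"rot",rv.round(3),"shift",sh.round(1),"w %.1f f %.1f"%(s["gripper_width"],s["grasp_force"]))
    return T,rv,sh
E
python3 - <<'E'
from h import *
d=get_image("top")
for q in [(32,283),(45,283),(32,268)]: print(ray(d,[(180+q[0]/2.66,125+q[1]/2.66)],125).round(1))
for q in [(65,285)]: print(ray(d,[(180+q[0]/2.66,125+q[1]/2.66)],39).round(1))
goto(450,-200,245,90)
E
```

```text
[[488.3 394.7 125. ]]
[[488.6 382.8 125. ]]
[[502.  395.5 125. ]]
[[487.7 391.7  39. ]]
t0.20 pos [ 182.1 -597.5  244.6] yaw 106.9 rot [ 0.001 -0.     0.296] shift [-372.1  302.2   -0. ] w 85.5 f 0.0
```

Emit:
{"op": "carry_out", "data": {"motion": [[0,0,0,-240,195,0,1],[0,0,0,-240,195,0,1],[0,0,0,-240,195,0,1],[0,0,0,-240,195,0,1],[0,0,0,-240,195,0,1]]}}

```text
clock: 0.82
position: [355.7, -339.5, 245.4]
ee_rot: [-0.147, 0.989, -0.0, 0.0]
contact_force: [1.8, -0.8, -0.7]
gripper_width: 85.3
grasp_force: 0.0
```

Emit:
{"op": "carry_out", "data": {"motion": [[0,0,0,-132,107,0,1],[0,0,0,-132,107,0,1],[0,0,0,-132,107,0,1],[0,0,0,-170,211,0,1],[0,0,0,-170,211,0,1]]}}

```text
clock: 1.45
position: [456.0, -87.9, 245.1]
ee_rot: [-0.148, 0.989, 0.0, -0.0]
contact_force: [1.1, -0.5, -0.5]
gripper_width: 85.5
grasp_force: 0.0
```

Emit:
{"op": "carry_out", "data": {"motion": [[0,0,0,-100,270,0,1],[0,0,0,-100,270,0,1],[0,0,0,-100,270,0,1],[0,0,0,-100,270,0,1],[0,0,0,-100,270,0,1]]}}

```text
clock: 2.08
position: [472.7, 200.2, 245.2]
ee_rot: [-0.148, 0.989, 0.0, 0.0]
contact_force: [0.2, -0.2, 0.0]
gripper_width: 85.2
grasp_force: 0.0
```

Emit:
{"op": "carry_out", "data": {"motion": [[0,0,0,-45,110,0,1],[0,0,0,-45,110,0,1],[0,0,0.17,-45,110,0,1],[0,0,0.365,-45,110,0,1],[0,0,0.365,-45,110,0,1]]}}

```text
clock: 2.7
position: [483.8, 315.9, 244.9]
ee_rot: [0.034, 0.999, -0.0, -0.0]
contact_force: [-0.1, -0.5, 0.4]
gripper_width: 85.7
grasp_force: 0.0
```

Run:
```python
from h import *
goto(487,394,245,86)
d=get_image("wrist");cv2.imwrite("pics/w1.png",d["color"]);print(d["position"],R.from_quat(d["orientation"]).as_matrix().round(2))
```

```text
t2.70 pos [483.8 315.9 244.9] yaw 86.2 rot [-0.001 -0.001  0.003] shift [ 2.  78.1 -0.1] w 85.7 f 0.0
[412.38910102 321.05878067 374.09122751] [[ 0.07  0.96  0.28]
 [ 1.   -0.06 -0.02]
 [-0.    0.28 -0.96]]
```

View pics/w1.png

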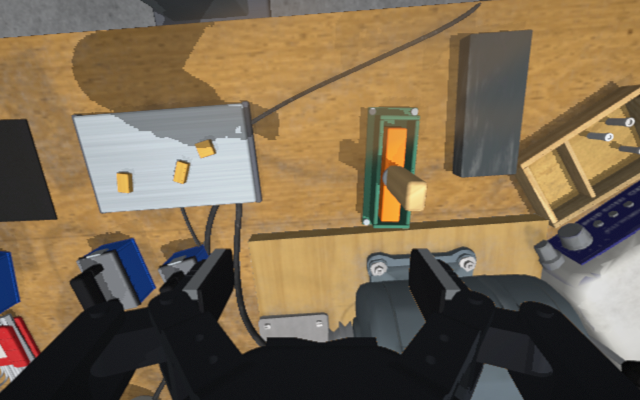

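The wrist view shows the holder at (393,167), with the handle top at about (415,195), and the plate with its offcuts at left. I'll measure the scraper and holder from here.

Run:
```python
from h import *
d=get_image("wrist");c=d["color"]
h,s,v=cv2.split(cv2.cvtColor(c,cv2.COLOR_BGR2HSV))
print("orange",rect(d,(h<17)&(s>200)&(v>170),39,(360,100,430,235)))
print("green",rect(d,(h>50)&(h<95)&(s>90),4,(350,95,435,240),100))
print("htop",rect(d,(h>10)&(h<30)&(v>200)&(s<170),125,(395,170,435,220)))
b=d; print("offc",rect(d,(s>120)&(h>10)&(h<35)&(v>150),26,(100,130,225,200),30))
print("px handle pred",proj(d,[[487,394,125],[487,394,39]]).round(0))
goto(487,394,95,86)
```

```text
orange [[465.0, 392.4, 25.5, 13.2, 29.1, 82], [518.4, 386.9, 43.6, 7.2, 2.9, 81]]
green [[472.2, 428.5, 36.3, 11.2, -5.6, 161], [518.9, 399.5, 88.6, 61.1, -3.8, 1070]]
htop [[487.3, 399.4, 24.5, 16.9, -3.8, 490]]
offc [[441.9, 182.4, 17.2, 16.6, -76.2, 204], [467.7, 148.5, 25.1, 12.4, -22.9, 217], [475.8, 77.0, 23.1, 13.4, -10.1, 210]]
px handle pred [[410. 197.]
 [389. 177.]]
t2.80 pos [483.9 315.7 245.2] yaw 86.2 rot [-0.    -0.     0.003] shift [  2.1  78.4 150.2] w 85.7 f 0.0
```

Emit:
{"op": "carry_out", "data": {"motion": [[0,0,0,2,60,0,1],[0,0,0,2,81,30,1],[0,0,0,2,81,85,1],[0,0,0,2,81,140,1],[0,0,0,2,81,163,1]]}}

```text
clock: 3.42
position: [486.2, 394.9, 78.5]
ee_rot: [0.034, 0.999, -0.002, -0.002]
contact_force: [-0.5, -0.2, 0.3]
gripper_width: 85.2
grasp_force: 0.0
```

Emit:
{"op": "carry_out", "data": {"motion": [[0,0,0,0,0,0,1],[0,0,0,0,0,0,-1],[0,0,0,0,0,0,-1],[0,0,0,0,0,0,-1],[0,0,0,0,0,0,-1]]}}

```text
clock: 4.05
position: [488.0, 397.2, 83.3]
ee_rot: [0.034, 0.999, 0.001, 0.001]
contact_force: [-0.3, 0.5, 1.2]
gripper_width: 17.0
grasp_force: 60.4
```

Emit:
{"op": "carry_out", "data": {"motion": [[0,0,0,0,0,0,-1],[0,0,0,0,0,0,-1],[0,0,0,0,0,0,-1],[0,0,0,0,0,0,-1],[0,0,0,0,0,0,-1]]}}

```text
clock: 4.68
position: [488.0, 397.3, 83.3]
ee_rot: [0.034, 0.999, 0.001, 0.001]
contact_force: [-0.6, 0.6, 5.5]
gripper_width: 17.5
grasp_force: 60.8
```

Emit:
{"op": "carry_out", "data": {"motion": [[0,0,0,0,0,-15,-1],[0,0,0,0,0,-45,-1],[0,0,0,0,0,-75,-1],[0,0,0,0,0,-100,-1],[0,0,0,0,0,-100,-1]]}}

```text
clock: 5.3
position: [488.1, 397.3, 184.4]
ee_rot: [0.035, 0.999, 0.002, 0.001]
contact_force: [0.0, 0.6, -2.2]
gripper_width: 17.5
grasp_force: 60.1
```

Run:
```python
from h import *
print(read_state()["contact_force"])
goto(462,30,183,90)
d=get_image("wrist");cv2.imwrite("pics/w2.png",d["color"])
```

```text
[ 1.36441037e-03  5.62464929e-01 -2.16409427e+00]
t5.30 pos [488.1 397.3 184.4] yaw 86.0 rot [ 0.003  0.002 -0.069] shift [ 7.000e-01 -3.683e+02  1.000e-01] w 17.5 f 60.1
```

View pics/w2.png

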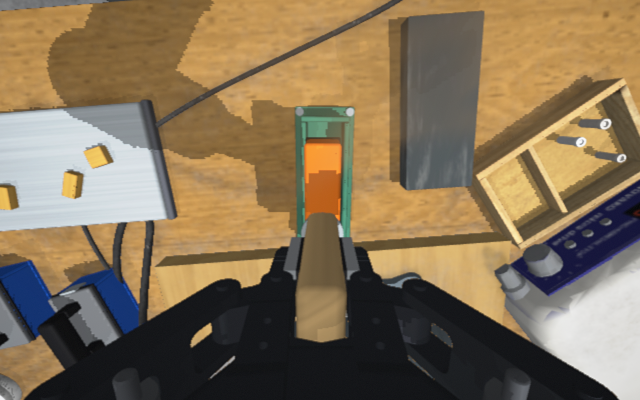

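The scraper is aligned in the fingers and clear of the holder. I'll move to the right end of the plate, lower, and sweep toward +y.

Emit:
{"op": "carry_out", "data": {"motion": [[0,0,0,5,-300,0,-1],[0,0,0,5,-300,0,-1],[0,0,0,5,-300,0,-1],[0,0,0,5,-300,0,-1],[0,0,0,5,-300,0,-1]]}}

```text
clock: 5.98
position: [459.9, 95.1, 180.6]
ee_rot: [0.035, 0.999, -0.001, -0.002]
contact_force: [0.6, -0.1, -1.0]
gripper_width: 17.5
grasp_force: 60.2
```

Emit:
{"op": "carry_out", "data": {"motion": [[0,0,-0.07,1,-40,0,-1],[0,0,-0.07,1,-60,0,-1],[0,0,-0.07,1,-60,30,-1],[0,0,-0.07,1,-60,55,-1],[0,0,-0.07,1,-60,55,-1]]}}

```text
clock: 6.6
position: [454.2, 36.9, 124.6]
ee_rot: [0.0, 1.0, -0.001, -0.004]
contact_force: [1.0, 0.6, -0.8]
gripper_width: 17.3
grasp_force: 59.9
```

Run:
```python
from h import *
goto(457,38,97,90)
d=get_image("wrist");cv2.imwrite("pics/w3.png",d["color"])
```

```text
t6.60 pos [454.2  36.9 124.6] yaw 90.0 rot [-0.003 -0.008 -0.   ] shift [-3.   1.2 27.5] w 17.3 f 59.9
```

View pics/w3.png

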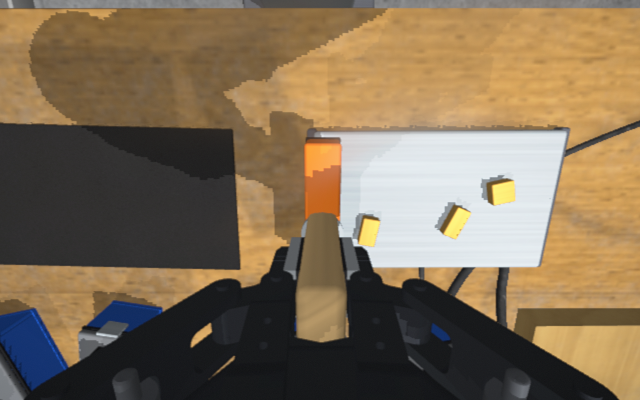

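Emit:
{"op": "carry_out", "data": {"motion": [[0,0,0,0,0,15,-1],[0,0,0,0,0,27,-1],[0,0,0,0,0,31,-1],[0,0,0,0,0,31,-1],[0,0,0,0,0,31,-1]]}}

```text
clock: 7.28
position: [457.1, 38.2, 96.8]
ee_rot: [-0.001, 1.0, 0.0, 0.0]
contact_force: [0.1, -0.2, -2.5]
gripper_width: 17.2
grasp_force: 60.1
```

Emit:
{"op": "carry_out", "data": {"motion": [[0,0,0,0,15,0,-1],[0,0,0,0,35,0,-1],[0,0,0,0,55,0,-1],[0,0,0,0,75,0,-1],[0,0,0,0,95,0,-1]]}}

```text
clock: 7.9
position: [456.7, 134.5, 96.6]
ee_rot: [-0.001, 1.0, 0.0, 0.0]
contact_force: [0.3, 0.1, -2.0]
gripper_width: 17.7
grasp_force: 60.1
```

Emit:
{"op": "carry_out", "data": {"motion": [[0,0,0,0,20,0,-1],[0,0,0,0,40,0,-1],[0,0,0,0,60,0,-1],[0,0,0,0,80,0,-1],[0,0,0,0,100,0,-1]]}}

```text
clock: 8.52
position: [456.6, 234.5, 96.3]
ee_rot: [-0.0, 1.0, 0.0, 0.0]
contact_force: [0.8, -0.7, -0.7]
gripper_width: 17.0
grasp_force: 60.3
```

Emit:
{"op": "carry_out", "data": {"motion": [[0,0,0,0,20,0,-1],[0,0,0,0,28,0,-1],[0,0,0,0,28,0,-1],[0,0,0,0,28,-50,-1],[0,0,0,0,28,-90,-1]]}}

```text
clock: 9.15
position: [456.4, 260.3, 187.2]
ee_rot: [-0.0, 1.0, -0.0, -0.0]
contact_force: [-0.0, -0.1, -2.0]
gripper_width: 17.5
grasp_force: 60.2
```

Run:
```python
from h import *
goto(488,397.3,184,86.2)
d=get_image("wrist");cv2.imwrite("pics/w4.png",d["color"])
```

```text
t9.15 pos [456.4 260.3 187.2] yaw 90.0 rot [-0.001 -0.001  0.066] shift [-31.7 137.    3. ] w 17.5 f 60.2
```

View pics/w4.png

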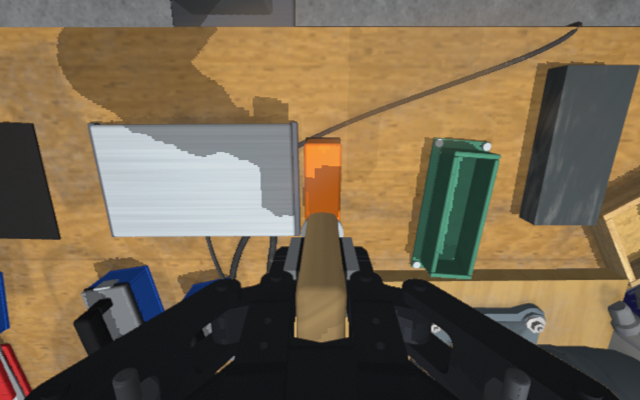

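The plate is clear in this view and the holder is free at (458,208). I'll return the scraper to the pose I took it from, and check the offcuts with the top camera.

Emit:
{"op": "carry_out", "data": {"motion": [[0,0,0.066,-32,60,2,-1],[0,0,0.066,-32,110,2,-1],[0,0,0.066,-32,137,2,-1],[0,0,0.066,-32,137,2,-1],[0,0,0.066,-32,137,2,-1]]}}

```text
clock: 9.82
position: [488.0, 396.8, 183.5]
ee_rot: [0.033, 0.999, -0.001, -0.001]
contact_force: [0.0, -0.8, -1.4]
gripper_width: 17.5
grasp_force: 60.2
```

Run:
```python
from h import *
goto(488,397.3,84,86.2)
d=get_image("top");c=d["color"]
h,s,v=cv2.split(cv2.cvtColor(c,cv2.COLOR_BGR2HSV))
print("offc",rect(d,(s>150)&(h>15)&(h<35)&(v>200),5,(200,200,345,285),10))
cv2.imwrite("pics/t2.png",cv2.resize(c[165:285,160:360],None,fx=3,fy=3,interpolation=cv2.INTER_CUBIC))
```

```text
t9.82 pos [488.  396.8 183.5] yaw 86.2 rot [-0.002 -0.001  0.   ] shift [-0.1  0.6 99.5] w 17.5 f 60.2
offc [[476.1, 250.1, 19.2, 8.3, 1.1, 21], [458.0, 268.4, 25.8, 8.8, 83.0, 29]]
```

View pics/t2.png

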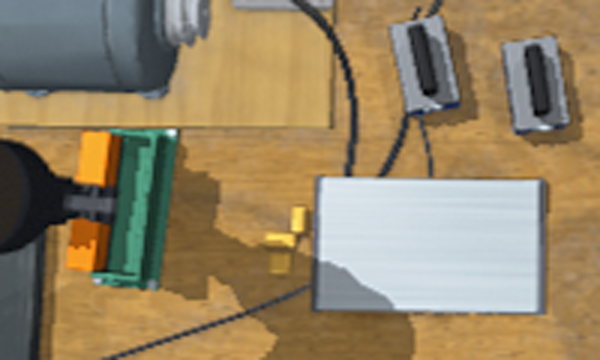

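All three offcuts lie on the table left of the plate, around crop (285,240). Now I'll insert the scraper and release it.

Emit:
{"op": "carry_out", "data": {"motion": [[0,0,0,0,0,40,-1],[0,0,0,0,0,60,-1],[0,0,0,0,0,80,-1],[0,0,0,0,0,95,-1],[0,0,0,0,0,99,-1]]}}

```text
clock: 10.5
position: [488.2, 397.0, 84.5]
ee_rot: [0.033, 0.999, -0.001, -0.001]
contact_force: [-0.1, 0.0, -1.4]
gripper_width: 17.4
grasp_force: 60.0
```

Emit:
{"op": "carry_out", "data": {"motion": [[0,0,0,0,0,0,-1],[0,0,0,0,0,0,-1],[0,0,0,0,0,0,-1],[0,0,0,0,0,0,-1],[0,0,0,0,0,0,-1]]}}

```text
clock: 11.12
position: [488.4, 398.1, 85.5]
ee_rot: [0.033, 0.999, 0.0, 0.0]
contact_force: [-0.5, -0.3, -2.7]
gripper_width: 17.1
grasp_force: 60.0
```

Emit:
{"op": "carry_out", "data": {"motion": [[0,0,0,0,0,1,-1],[0,0,0,0,0,1,1],[0,0,0,0,0,1,1],[0,0,0,0,0,1,1],[0,0,0,0,0,1,1]]}}

```text
clock: 11.75
position: [488.5, 398.2, 84.5]
ee_rot: [0.033, 0.999, 0.0, 0.0]
contact_force: [0.2, 0.3, -0.2]
gripper_width: 85.0
grasp_force: 0.0
```

Emit:
{"op": "carry_out", "data": {"motion": [[0,0,0,0,0,-30,1],[0,0,0,0,0,-80,1],[0,0,0,0,0,-130,1],[0,0,0,0,-60,-160,1],[0,0,0,0,-120,-160,1]]}}

```text
clock: 12.38
position: [481.5, 280.0, 247.1]
ee_rot: [0.032, 0.999, 0.002, 0.002]
contact_force: [0.5, -0.4, -0.9]
gripper_width: 85.2
grasp_force: 0.0
```

Run:
```python
from h import *
d=get_image("top");c=d["color"];h,s,v=cv2.split(cv2.cvtColor(c,cv2.COLOR_BGR2HSV))
print("bar",rect(d,(v<60),82,(280,165,470,212),15))
print("orange",rect(d,(h<16)&(s>180)&(v>150),39,(185,200,225,270)))
d=get_image("wrist");c=d["color"];h,s,v=cv2.split(cv2.cvtColor(c,cv2.COLOR_BGR2HSV))
cv2.imwrite("pics/w5.png",c)
goto(500,90,240,103)
```

```text
bar [[613.0, 135.6, 59.3, 13.5, 13.4, 112], [608.7, -256.5, 59.2, 23.0, 11.4, 173], [597.8, 37.3, 60.1, 14.2, 8.9, 126], [598.5, -148.4, 61.2, 19.0, -9.7, 154]]
orange []
t12.47 pos [479.6 275.4 245.8] yaw 86.0 rot [ 0.001 -0.    -0.296] shift [ -33.2 -183.6    5.7] w 85.6 f 0.0
```

View pics/w5.png

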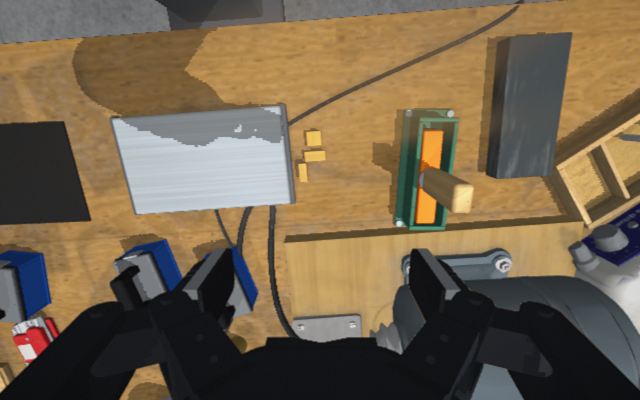

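The scraper stands in its holder and the offcuts are on the table. Next is case A (613,136).

Run:
```python
from h import *
goto(613,135.6,140,103.3)
```

```text
t12.47 pos [479.6 275.4 245.8] yaw 86.0 rot [ 0.001 -0.    -0.301] shift [-142.7 -130.4  105.7] w 85.6 f 0.0
```

Emit:
{"op": "carry_out", "data": {"motion": [[0,0,-0.15,-40,-45,0,1],[0,0,-0.3,-80,-90,0,1],[0,0,-0.3,-120,-110,30,1],[0,0,-0.3,-143,-130,70,1],[0,0,-0.3,-143,-130,106,1]]}}

```text
clock: 13.1
position: [616.1, 139.3, 136.2]
ee_rot: [-0.116, 0.993, -0.0, -0.0]
contact_force: [-0.7, 0.6, -0.9]
gripper_width: 85.3
grasp_force: 0.0
```

Emit:
{"op": "carry_out", "data": {"motion": [[0,0,0,0,0,0,1],[0,0,0,0,0,25,1],[0,0,0,0,0,50,1],[0,0,0,0,0,71,1],[0,0,0,0,0,71,1]]}}

```text
clock: 13.72
position: [614.9, 141.5, 67.6]
ee_rot: [-0.118, 0.993, -0.0, -0.0]
contact_force: [-0.1, 0.1, -0.4]
gripper_width: 85.5
grasp_force: 0.0
```

Run:
```python
from h import *
goto(613,135.6,68,103.3)
```

```text
t13.72 pos [614.9 141.5  67.6] yaw 103.5 rot [-0.    -0.001  0.004] shift [ 3.2 -5.3 -0.4] w 85.5 f 0.0
```

Emit:
{"op": "carry_out", "data": {"motion": [[0,0,0,3,-5,0,1],[0,0,0,3,-5,0,1],[0,0,0,3,-5,0,-1],[0,0,0,3,-5,0,-1],[0,0,0,3,-5,0,-1]]}}

```text
clock: 14.35
position: [613.2, 135.3, 67.4]
ee_rot: [-0.117, 0.993, 0.0, 0.0]
contact_force: [-0.5, -0.4, -0.5]
gripper_width: 32.4
grasp_force: 0.0
```

Emit:
{"op": "carry_out", "data": {"motion": [[0,0,0,0,0,0,-1],[0,0,0,0,0,0,-1],[0,0,0,0,0,-10,-1],[0,0,0,0,0,-25,-1],[0,0,0,0,0,-35,-1]]}}

```text
clock: 14.98
position: [613.4, 135.3, 103.3]
ee_rot: [-0.117, 0.993, 0.0, 0.0]
contact_force: [0.7, -0.1, -5.3]
gripper_width: 15.1
grasp_force: 59.0
```

Emit:
{"op": "carry_out", "data": {"motion": [[0,0,0,0,0,0,-1],[0,0,0,0,0,0,-1],[0,0,0,0,0,0,-1],[0,0,0,0,0,0,-1],[0,0,0,0,0,0,-1]]}}

```text
clock: 15.6
position: [613.1, 135.3, 102.0]
ee_rot: [-0.117, 0.993, -0.0, -0.0]
contact_force: [-0.7, 0.4, -6.5]
gripper_width: 14.8
grasp_force: 59.1
```

Run:
```python
from h import *
s=read_state();print(s["contact_force"],s["wrist_torque"],s["joint_efforts"].round(1))
print("plate");goto(455,131,90,90);print("mat");goto(454,-100,57,90)
```

```text
[-0.65328537  0.4140019  -6.4513855 ] [-0.00732301  0.04623567  0.01438776] [ -0.  -46.1  17.7   4.2   0.   -0. ]
plate
t15.60 pos [613.1 135.3 102. ] yaw 103.5 rot [-0.    -0.     0.235] shift [154.8  32.6  12.1] w 14.8 f 59.1
mat
t15.60 pos [613.1 135.3 102. ] yaw 103.5 rot [-0.    -0.     0.235] shift [ 209.5 -191.9   45.1] w 14.8 f 59.1
```

The force is −6.5 N, so this is the full case. I'll place it on the plate.

Emit:
{"op": "carry_out", "data": {"motion": [[0,0,0,0,0,-15,-1],[0,0,0.1,35,8,-15,-1],[0,0,0.2,80,16,-15,-1],[0,0,0.235,125,25,-15,-1],[0,0,0.235,155,33,-15,-1]]}}

```text
clock: 16.23
position: [453.2, 131.1, 118.5]
ee_rot: [0.0, 1.0, 0.0, 0.0]
contact_force: [0.1, 0.6, -5.3]
gripper_width: 14.8
grasp_force: 59.7
```

Emit:
{"op": "carry_out", "data": {"motion": [[0,0,0,0,0,0,-1],[0,0,0,0,0,0,-1],[0,0,0,0,0,12,-1],[0,0,0,0,0,24,-1],[0,0,0,0,0,30,-1]]}}

```text
clock: 16.85
position: [454.3, 130.8, 85.6]
ee_rot: [0.0, 1.0, -0.001, -0.001]
contact_force: [-0.5, 0.9, -4.7]
gripper_width: 15.1
grasp_force: 59.5
```

Emit:
{"op": "carry_out", "data": {"motion": [[0,0,0,0,0,0,-1],[0,0,0,0,0,0,-1],[0,0,0,0,0,1,-1],[0,0,0,0,0,2,-1],[0,0,0,0,0,2,-1]]}}

```text
clock: 17.48
position: [454.7, 131.4, 85.3]
ee_rot: [0.0, 1.0, 0.0, 0.0]
contact_force: [0.7, 0.3, -6.5]
gripper_width: 15.0
grasp_force: 59.5
```

Emit:
{"op": "carry_out", "data": {"motion": [[0,0,0,0,0,1,-1],[0,0,0,0,0,2,-1],[0,0,0,0,0,2,-1],[0,0,0,0,0,2,1],[0,0,0,0,0,2,1]]}}

```text
clock: 18.1
position: [455.7, 131.9, 84.1]
ee_rot: [-0.0, 1.0, 0.0, 0.001]
contact_force: [0.1, -0.0, -0.3]
gripper_width: 51.0
grasp_force: 0.0
```

Emit:
{"op": "carry_out", "data": {"motion": [[0,0,0,0,0,0,1],[0,0,0,0,0,0,1],[0,0,0,0,0,-20,1],[0,0,0,0,0,-60,1],[0,0,0,0,0,-80,1]]}}

```text
clock: 18.73
position: [455.6, 131.8, 165.3]
ee_rot: [-0.0, 1.0, 0.001, 0.001]
contact_force: [-0.4, -0.5, 0.3]
gripper_width: 85.5
grasp_force: 0.0
```

Emit:
{"op": "carry_out", "data": {"motion": [[0,0,0,0,0,0,1],[0,0,0,0,0,0,1]]}}

```text
clock: 18.98
position: [454.1, 131.1, 162.4]
ee_rot: [0.0, 1.0, -0.0, -0.001]
contact_force: [-0.2, -0.3, -0.1]
gripper_width: 85.3
grasp_force: 0.0
```

Run:
```python
from h import *
d=get_image("top");c=d["color"];h,s,v=cv2.split(cv2.cvtColor(c,cv2.COLOR_BGR2HSV))
print("bar",rect(d,(v<60),82,(310,165,470,212),15))
print("case",rect(d,((h>100)&(h<130)&(s>60))|((s<60)),35,(310,165,470,215),60))
goto(597.8,37.4,140,99.3)
```

```text
bar [[608.7, -256.5, 59.2, 23.0, 11.4, 173], [597.8, 37.2, 60.0, 14.8, 10.7, 130], [598.5, -148.4, 61.2, 19.0, -9.7, 156]]
case [[669.9, -166.9, 56.7, 19.6, -64.9, 105], [609.3, -258.7, 84.2, 65.0, 12.4, 716], [599.6, 37.9, 84.3, 52.7, 9.6, 584], [600.4, -149.8, 86.7, 57.8, -11.0, 658]]
t19.02 pos [454.1 131.  162.1] yaw 90.0 rot [-0.001 -0.002 -0.163] shift [-143.8  -93.5   22. ] w 85.3 f 0.0
```

Emit:
{"op": "carry_out", "data": {"motion": [[0,0,-0.08,-50,-30,0,1],[0,0,-0.167,-100,-60,0,1],[0,0,-0.167,-144,-93,10,1],[0,0,-0.167,-144,-93,22,1],[0,0,-0.167,-144,-93,22,1]]}}

```text
clock: 19.65
position: [597.0, 37.8, 138.5]
ee_rot: [-0.083, 0.997, -0.0, -0.003]
contact_force: [0.2, 1.3, -0.5]
gripper_width: 85.4
grasp_force: 0.0
```

Emit:
{"op": "carry_out", "data": {"motion": [[0,0,0,0,0,15,1],[0,0,0,0,0,45,1],[0,0,0,0,0,72,1],[0,0,0,0,0,72,1],[0,0,0,0,0,72,1]]}}

```text
clock: 20.27
position: [599.1, 39.0, 70.3]
ee_rot: [-0.084, 0.996, 0.0, 0.001]
contact_force: [0.3, -1.0, 0.5]
gripper_width: 85.5
grasp_force: 0.0
```

Run:
```python
from h import *
goto(598,37.4,67.5,99.6)
```

```text
t20.27 pos [599.1  39.   70.3] yaw 99.6 rot [-0.     0.002  0.001] shift [ 1.4 -1.4  2.8] w 85.5 f 0.0
```

Emit:
{"op": "carry_out", "data": {"motion": [[0,0,0,1,-1,2,1],[0,0,0,1,-1,2,-1],[0,0,0,1,-1,2,-1],[0,0,0,1,-1,2,-1],[0,0,0,1,-1,2,-1]]}}

```text
clock: 20.9
position: [598.1, 37.1, 67.5]
ee_rot: [-0.083, 0.997, -0.0, 0.0]
contact_force: [0.2, -0.1, -1.0]
gripper_width: 14.8
grasp_force: 58.8
```

Emit:
{"op": "carry_out", "data": {"motion": [[0,0,0,0,0,0,-1],[0,0,0,0,0,0,-1],[0,0,0,0,0,-15,-1],[0,0,0,0,0,-35,-1],[0,0,0,0,0,-45,-1]]}}

```text
clock: 21.52
position: [598.5, 37.4, 113.9]
ee_rot: [-0.083, 0.997, 0.0, 0.001]
contact_force: [0.1, 0.3, -1.2]
gripper_width: 15.0
grasp_force: 58.8
```

Emit:
{"op": "carry_out", "data": {"motion": [[0,0,0,0,0,0,-1],[0,0,0,0,0,0,-1],[0,0,0,0,0,0,-1],[0,0,0,0,0,0,-1]]}}

```text
clock: 22.02
position: [597.7, 37.1, 111.7]
ee_rot: [-0.083, 0.997, -0.0, -0.001]
contact_force: [0.2, -0.1, -1.5]
gripper_width: 14.9
grasp_force: 58.8
```

Run:
```python
from h import *
print(read_state()["contact_force"]);goto(454,-100,75,90)
```

```text
[ 0.21045189 -0.08948433 -1.53503893]
t22.02 pos [597.7  37.1 111.7] yaw 99.6 rot [-0.    -0.001  0.167] shift [ 164.4 -111.4   36.9] w 14.9 f 58.8
```

This case is empty (1.5 N), so it goes on the mat.

Emit:
{"op": "carry_out", "data": {"motion": [[0,0,0.08,45,-30,0,-1],[0,0,0.167,85,-58,0,-1],[0,0,0.167,125,-85,0,-1],[0,0,0.167,164,-111,0,-1],[0,0,0.167,164,-111,0,-1]]}}

```text
clock: 22.65
position: [451.5, -101.1, 112.1]
ee_rot: [0.002, 1.0, 0.0, -0.001]
contact_force: [1.2, 0.4, -0.9]
gripper_width: 15.2
grasp_force: 58.9
```

Emit:
{"op": "carry_out", "data": {"motion": [[0,0,0,0,0,15,-1],[0,0,0,0,0,30,-1],[0,0,0,0,0,40,-1],[0,0,0,0,0,40,-1],[0,0,0,0,0,40,-1]]}}

```text
clock: 23.28
position: [455.2, -99.4, 72.6]
ee_rot: [-0.0, 1.0, -0.0, 0.0]
contact_force: [0.1, 1.0, -0.4]
gripper_width: 15.3
grasp_force: 58.9
```

Emit:
{"op": "carry_out", "data": {"motion": [[0,0,0,0,0,0,-1],[0,0,0,0,0,0,-1]]}}

```text
clock: 23.52
position: [454.9, -99.5, 72.7]
ee_rot: [0.0, 1.0, 0.0, 0.0]
contact_force: [0.1, -0.1, -1.3]
gripper_width: 15.3
grasp_force: 58.9
```

Emit:
{"op": "carry_out", "data": {"motion": [[0,0,0,0,0,1,-1],[0,0,0,0,0,2,-1],[0,0,0,0,0,2,-1],[0,0,0,0,0,2,1],[0,0,0,0,0,2,1]]}}

```text
clock: 24.15
position: [454.8, -99.5, 70.4]
ee_rot: [0.0, 1.0, 0.0, 0.0]
contact_force: [0.3, -0.3, 0.3]
gripper_width: 50.7
grasp_force: 0.0
```

Emit:
{"op": "carry_out", "data": {"motion": [[0,0,0,0,0,0,1],[0,0,0,0,0,0,1],[0,0,0,0,0,-20,1],[0,0,0,0,0,-60,1],[0,0,0,0,0,-80,1]]}}

```text
clock: 24.78
position: [455.4, -99.5, 152.2]
ee_rot: [-0.0, 1.0, 0.0, 0.001]
contact_force: [-0.3, 0.3, 0.3]
gripper_width: 85.2
grasp_force: 0.0
```

Emit:
{"op": "carry_out", "data": {"motion": [[0,0,0,0,0,0,1],[0,0,0,0,0,0,1],[0,0,0,0,0,0,1]]}}

```text
clock: 25.15
position: [453.9, -99.5, 149.1]
ee_rot: [0.0, 1.0, -0.0, -0.001]
contact_force: [0.5, 0.6, 0.2]
gripper_width: 85.2
grasp_force: 0.0
```

Run:
```python
from h import *
d=get_image("top");c=d["color"];h,s,v=cv2.split(cv2.cvtColor(c,cv2.COLOR_BGR2HSV))
print("bar",rect(d,(v<60),82,(385,165,480,218),15))
print("lid",rect(d,(s<60)&(v>90),46,(385,165,480,218),40))
goto(599,-148.5,140,80)
```

```text
bar [[608.7, -256.5, 59.2, 23.0, 11.4, 175], [598.5, -148.4, 62.1, 19.0, -9.7, 162]]
lid [[667.7, -164.1, 56.0, 19.4, -64.9, 104], [609.6, -262.8, 83.4, 47.6, 12.8, 334], [600.3, -151.4, 82.2, 48.4, -10.2, 342]]
t25.20 pos [454.  -99.5 149.2] yaw 90.0 rot [-0.    -0.002  0.174] shift [-145.   -48.9    8.9] w 85.1 f 0.0
```

Emit:
{"op": "carry_out", "data": {"motion": [[0,0,0.09,-50,-17,0,1],[0,0,0.175,-100,-34,0,1],[0,0,0.175,-146,-51,0,1],[0,0,0.175,-146,-51,9,1],[0,0,0.175,-146,-51,9,1]]}}

```text
clock: 25.82
position: [598.9, -150.4, 138.9]
ee_rot: [0.088, 0.996, 0.0, -0.003]
contact_force: [1.0, 0.7, 0.9]
gripper_width: 85.5
grasp_force: 0.0
```

Emit:
{"op": "carry_out", "data": {"motion": [[0,0,0,0,0,15,1],[0,0,0,0,0,45,1],[0,0,0,0,0,73,1],[0,0,0,0,0,73,1],[0,0,0,0,0,73,1]]}}

```text
clock: 26.45
position: [601.0, -150.4, 69.3]
ee_rot: [0.087, 0.996, -0.0, 0.001]
contact_force: [-0.5, -0.4, 1.0]
gripper_width: 85.5
grasp_force: 0.0
```

Emit:
{"op": "carry_out", "data": {"motion": [[0,0,0,0,0,0,1],[0,0,0,0,0,0,1]]}}

```text
clock: 26.7
position: [601.1, -150.5, 69.4]
ee_rot: [0.087, 0.996, 0.0, 0.001]
contact_force: [-1.1, -0.5, -1.0]
gripper_width: 85.7
grasp_force: 0.0
```

Run:
```python
from h import *
goto(600,-151,67.5,80)
```

```text
t26.70 pos [ 601.1 -150.5   69.4] yaw 80.0 rot [ 0.     0.002 -0.001] shift [ 1.  -0.7  1.9] w 85.7 f 0.0
```

Emit:
{"op": "carry_out", "data": {"motion": [[0,0,0,1,-1,2,1],[0,0,0,1,-1,2,-1],[0,0,0,1,-1,2,-1],[0,0,0,1,-1,2,-1],[0,0,0,1,-1,2,-1]]}}

```text
clock: 27.32
position: [599.6, -151.4, 66.5]
ee_rot: [0.087, 0.996, -0.0, 0.0]
contact_force: [-0.4, -1.2, 0.3]
gripper_width: 15.1
grasp_force: 58.7
```

Emit:
{"op": "carry_out", "data": {"motion": [[0,0,0,0,0,0,-1],[0,0,0,0,0,0,-1],[0,0,0,0,0,-15,-1],[0,0,0,0,0,-35,-1],[0,0,0,0,0,-45,-1]]}}

```text
clock: 27.95
position: [600.1, -151.3, 113.0]
ee_rot: [0.087, 0.996, 0.0, 0.001]
contact_force: [0.3, 0.0, -1.7]
gripper_width: 15.2
grasp_force: 58.7
```

Emit:
{"op": "carry_out", "data": {"motion": [[0,0,0,0,0,0,-1],[0,0,0,0,0,0,-1],[0,0,0,0,0,0,-1],[0,0,0,0,0,0,-1]]}}

```text
clock: 28.45
position: [599.2, -151.3, 110.7]
ee_rot: [0.087, 0.996, -0.0, -0.001]
contact_force: [-0.1, -0.5, -1.8]
gripper_width: 15.0
grasp_force: 58.7
```

Run:
```python
from h import *
print(read_state()["contact_force"]);goto(454,-190,73,90)
```

```text
[-0.06181725 -0.48292497 -1.83088915]
t28.45 pos [ 599.2 -151.3  110.7] yaw 80.0 rot [-0.    -0.001 -0.175] shift [136.2 -63.4  37.8] w 15.0 f 58.7
```

Emit:
{"op": "carry_out", "data": {"motion": [[0,0,-0.09,40,-18,0,-1],[0,0,-0.175,80,-36,0,-1],[0,0,-0.175,115,-53,0,-1],[0,0,-0.175,136,-63,0,-1],[0,0,-0.175,136,-63,0,-1]]}}

```text
clock: 29.08
position: [453.0, -190.0, 111.4]
ee_rot: [0.001, 1.0, 0.0, -0.0]
contact_force: [0.7, -0.1, -0.8]
gripper_width: 15.0
grasp_force: 58.7
```

Emit:
{"op": "carry_out", "data": {"motion": [[0,0,0,0,0,15,-1],[0,0,0,0,0,30,-1],[0,0,0,0,0,39,-1],[0,0,0,0,0,39,-1],[0,0,0,0,0,39,-1]]}}

```text
clock: 29.7
position: [455.3, -189.7, 72.6]
ee_rot: [-0.0, 1.0, -0.0, 0.0]
contact_force: [0.1, 0.4, -2.0]
gripper_width: 15.1
grasp_force: 58.7
```

Emit:
{"op": "carry_out", "data": {"motion": [[0,0,0,0,0,0,-1],[0,0,0,0,0,0,-1]]}}

```text
clock: 29.95
position: [454.8, -189.7, 72.7]
ee_rot: [0.0, 1.0, -0.0, 0.0]
contact_force: [-0.6, 0.5, -1.7]
gripper_width: 15.1
grasp_force: 58.7
```

Emit:
{"op": "carry_out", "data": {"motion": [[0,0,0,0,0,1.5,-1],[0,0,0,0,0,2.5,-1],[0,0,0,0,0,2.5,-1],[0,0,0,0,0,2.5,1],[0,0,0,0,0,2.5,1]]}}

```text
clock: 30.58
position: [454.8, -189.7, 70.0]
ee_rot: [0.0, 1.0, -0.0, 0.0]
contact_force: [0.3, 0.0, 0.2]
gripper_width: 50.9
grasp_force: 0.0
```

Emit:
{"op": "carry_out", "data": {"motion": [[0,0,0,0,0,0,1],[0,0,0,0,0,0,1],[0,0,0,0,0,-20,1],[0,0,0,0,0,-60,1],[0,0,0,0,0,-80,1]]}}

```text
clock: 31.2
position: [455.4, -189.8, 151.8]
ee_rot: [-0.0, 1.0, -0.0, 0.001]
contact_force: [1.0, -0.3, -0.6]
gripper_width: 85.0
grasp_force: 0.0
```

Emit:
{"op": "carry_out", "data": {"motion": [[0,0,0,0,0,0,1],[0,0,0,0,0,0,1],[0,0,0,0,0,0,1]]}}

```text
clock: 31.58
position: [453.8, -189.6, 148.6]
ee_rot: [0.0, 1.0, 0.0, -0.001]
contact_force: [-0.3, 0.4, 0.1]
gripper_width: 85.4
grasp_force: 0.0
```

Run:
```python
from h import *
d=get_image("top");c=d["color"];h,s,v=cv2.split(cv2.cvtColor(c,cv2.COLOR_BGR2HSV))
print("lid",rect(d,(s<60)&(v>90),46,(385,165,480,218),40))
goto(609.5,-261.5,140,102)
```

```text
lid [[667.7, -164.1, 56.0, 19.4, -64.9, 104], [609.6, -262.8, 83.4, 47.6, 12.8, 332]]
t31.62 pos [ 454.  -189.6  148.7] yaw 90.0 rot [ 0.001 -0.002 -0.21 ] shift [-155.6  -71.9    8.3] w 85.3 f 0.0
```

Emit:
{"op": "carry_out", "data": {"motion": [[0,0,-0.1,-52,-24,0,1],[0,0,-0.21,-104,-48,0,1],[0,0,-0.21,-155,-72,0,1],[0,0,-0.21,-155,-72,8,1],[0,0,-0.21,-155,-72,8,1]]}}

```text
clock: 32.25
position: [608.1, -261.3, 139.3]
ee_rot: [-0.104, 0.995, 0.001, -0.002]
contact_force: [-0.3, 0.5, -1.0]
gripper_width: 85.1
grasp_force: 0.0
```

Emit:
{"op": "carry_out", "data": {"motion": [[0,0,0,0,0,15,1],[0,0,0,0,0,45,1],[0,0,0,0,0,73,1],[0,0,0,0,0,73,1],[0,0,0,0,0,73,1]]}}

```text
clock: 32.88
position: [609.9, -261.7, 70.0]
ee_rot: [-0.105, 0.994, -0.0, 0.001]
contact_force: [0.6, -1.0, -0.2]
gripper_width: 85.2
grasp_force: 0.0
```

Emit:
{"op": "carry_out", "data": {"motion": [[0,0,0,0,0,0,1],[0,0,0,0,0,0,1]]}}

```text
clock: 33.12
position: [610.0, -261.8, 70.0]
ee_rot: [-0.105, 0.994, -0.0, 0.001]
contact_force: [0.5, 0.7, 0.5]
gripper_width: 85.6
grasp_force: 0.0
```

Run:
```python
from h import *
goto(609.5,-261.5,67.5,102)
```

```text
t33.12 pos [ 610.  -261.8   70. ] yaw 102.0 rot [-0.001  0.002  0.   ] shift [0.5 0.4 2.5] w 85.6 f 0.0
```

Emit:
{"op": "carry_out", "data": {"motion": [[0,0,0,0,0,2,1],[0,0,0,0,0,2,-1],[0,0,0,0,0,2,-1],[0,0,0,0,0,2,-1],[0,0,0,0,0,2,-1]]}}

```text
clock: 33.75
position: [609.6, -261.7, 66.7]
ee_rot: [-0.105, 0.995, -0.0, 0.0]
contact_force: [-1.1, -0.7, -0.6]
gripper_width: 15.0
grasp_force: 60.1
```

Emit:
{"op": "carry_out", "data": {"motion": [[0,0,0,0,0,0,-1],[0,0,0,0,0,0,-1],[0,0,0,0,0,-15,-1],[0,0,0,0,0,-35,-1],[0,0,0,0,0,-45,-1]]}}

```text
clock: 34.38
position: [610.3, -261.8, 113.9]
ee_rot: [-0.105, 0.994, -0.0, 0.001]
contact_force: [-0.4, -0.2, -1.0]
gripper_width: 15.5
grasp_force: 60.0
```

Emit:
{"op": "carry_out", "data": {"motion": [[0,0,0,0,0,0,-1],[0,0,0,0,0,0,-1],[0,0,0,0,0,0,-1],[0,0,0,0,0,0,-1]]}}

```text
clock: 34.88
position: [609.3, -261.6, 111.1]
ee_rot: [-0.105, 0.995, 0.0, -0.001]
contact_force: [-0.3, 0.2, -1.0]
gripper_width: 15.2
grasp_force: 60.1
```

Run:
```python
from h import *
print(read_state()["contact_force"]);goto(454,-280,73,90)
```

```text
[-0.34133049  0.18892833 -1.04580836]
t34.88 pos [ 609.3 -261.6  111.1] yaw 102.0 rot [ 0.    -0.001  0.21 ] shift [155.7  14.3  38.3] w 15.2 f 60.1
```

Emit:
{"op": "carry_out", "data": {"motion": [[0,0,0.1,45,4,0,-1],[0,0,0.21,85,8,0,-1],[0,0,0.21,125,12,0,-1],[0,0,0.21,155,14,0,-1],[0,0,0.21,155,14,0,-1]]}}

```text
clock: 35.5
position: [452.8, -280.4, 111.9]
ee_rot: [0.001, 1.0, 0.0, -0.001]
contact_force: [0.0, 0.3, -1.6]
gripper_width: 15.2
grasp_force: 60.1
```

Emit:
{"op": "carry_out", "data": {"motion": [[0,0,0,0,0,15,-1],[0,0,0,0,0,30,-1],[0,0,0,0,0,39,-1],[0,0,0,0,0,39,-1],[0,0,0,0,0,39,-1]]}}

```text
clock: 36.12
position: [455.4, -280.3, 72.8]
ee_rot: [-0.0, 1.0, -0.0, 0.0]
contact_force: [-0.1, 0.4, -1.4]
gripper_width: 15.2
grasp_force: 60.2
```

Emit:
{"op": "carry_out", "data": {"motion": [[0,0,0,0,0,0,-1],[0,0,0,0,0,0,-1]]}}

```text
clock: 36.38
position: [455.2, -280.4, 73.2]
ee_rot: [0.0, 1.0, -0.0, 0.0]
contact_force: [0.6, 0.9, -1.8]
gripper_width: 14.9
grasp_force: 60.2
```

Emit:
{"op": "carry_out", "data": {"motion": [[0,0,0,0,0,1.5,-1],[0,0,0,0,0,3,-1],[0,0,0,0,0,3,-1],[0,0,0,0,0,3,1],[0,0,0,0,0,3,1]]}}

```text
clock: 37.0
position: [455.3, -280.4, 70.0]
ee_rot: [0.0, 1.0, -0.0, 0.0]
contact_force: [0.3, 0.5, 0.8]
gripper_width: 50.8
grasp_force: 0.0
```

Emit:
{"op": "carry_out", "data": {"motion": [[0,0,0,0,0,0,1],[0,0,0,0,0,0,1],[0,0,0,0,0,-20,1],[0,0,0,0,0,-70,1],[0,0,0,0,0,-130,1]]}}

```text
clock: 37.62
position: [454.3, -280.0, 200.3]
ee_rot: [0.0, 1.0, 0.0, -0.001]
contact_force: [1.4, -0.1, 0.3]
gripper_width: 85.7
grasp_force: 0.0
```

Emit:
{"op": "carry_out", "data": {"motion": [[0,0,0,0,-60,0,1],[0,0,0,0,-120,0,1],[0,0,0,0,-120,0,1],[0,0,0,0,-120,0,1]]}}

```text
clock: 38.12
position: [454.5, -400.2, 199.2]
ee_rot: [0.001, 1.0, 0.0, -0.0]
contact_force: [-0.8, 0.9, -0.1]
gripper_width: 85.6
grasp_force: 0.0
```

Run:
```python
from h import *
d=get_image("top");c=d["color"];h,s,v=cv2.split(cv2.cvtColor(c,cv2.COLOR_BGR2HSV))
print("mat lids",rect(d,(s<60)&(v>90),49,(355,215,485,285),40))
cv2.imwrite("pics/t3.png",cv2.resize(c[125:290,170:490],None,fx=2.5,fy=2.5,interpolation=cv2.INTER_CUBIC))
```

```text
mat lids [[455.6, -100.1, 83.0, 46.9, 0.0, 381], [456.2, -189.3, 81.2, 47.3, -0.5, 391], [455.6, -280.7, 81.2, 47.2, -1.1, 361]]
```

View pics/t3.png

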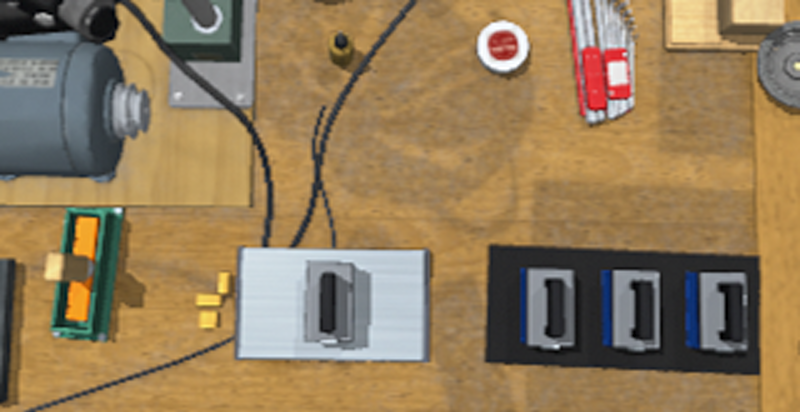

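The picture shows the full case on the plate at (333,305) and three empties on the mat. The scraper is in its holder and the offcuts are off the plate, so I'm handing in.

```bash
python3 -c "
from bench import *
print(job_done())"
```

```text
the job is handed in; nothing more can be done
None
```

The job is handed in, no verdict returned: all three offcuts are swept off the plate, the scraper is back in its holder, the full case (about 6.5 N) stands on the plate, the three empty ones stand on the mat, and the bottle and tin were left alone.

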